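# Set the cup warmer's thumbwheel and start it

### The arm

A 7-joint arm with a two-finger parallel gripper is mounted at the origin on a cart in front of the work surface, level with it; the furniture and walls round the work are solid. World frame = base frame: x ahead of the robot, y to its left, z up, the work surface at z = 0. Lengths are in m, angles in rad, forces in N, time in s.
With the tool pointing down it reaches from about 0.4 to 0.9 m from the base axis. Payload 5.5 kg.
Tool frame: the origin (TCP) lies midway between the tips of the shut fingers; the grasp point (between the pads) lies behind it (r.hold_point_z is the z of the grasp point in the tool frame, in m); z points along the fingers, y is the line along which they close (so a half turn about z gives the same grasp; the last joint's range is limited). The gripper opens to 85 mm and grips with 20 to 120 N. Pads are 22 mm wide; open, the fingers measure 114 mm over their backs; the gripper's body (76 mm by 85 mm) begins 54 mm behind the grasp point. The pads swing forward as they close: fully open they stand 13 mm farther back than shut.
Start: joints at [-0.935, 0.501, -0.427, 1.55, 0.221, 1.138, -0.21], TCP at [0.237, 0.605, 0.231] pointing down, gripper open.
Joint ranges: [-2.88, 2.88], [-0.31, 2.03], [-1.54, 1.56], [0.2, 2.42], [-1.41, 4.55], [0.19, 2.02], [-2.57, 2.57]. Speed limits (rad/s): [2.57, 2.57, 3.14, 3.14, 3.14, 3.14, 3.14].

### API

Orientations are given as a unit quaternion [w, x, y, z].
In Python, from plant import r gives the robot as it stands.
- The arm moves only by the tool jog_arm, never from a script. Its argument "commands" is a list of rows, each an object with "dp": the shift along the tool's x, y, z in m, a list of three; "turn": the turn about the tool's z in degrees; "jaw": the opening in per cent of the stroke, from 0 (shut) to 100 (fully open). A call has 1 to 5 rows; each row is the pose to reach, as a shift and turn from the pose commanded when the call began, along the tool's axes at that moment; what a row does not reach only later rows make up. A row lasts 1/8 s, in which the tool goes at most 62.5 mm and 10.7 degrees, less where a joint would pass 70% of its speed; a pose out of reach is approached as far as the arm can. A call with a gripper value outside its range is refused whole. The fingers move at their own pace and stop on an object; "grip_force" is the grip in N (left out, the last holds). Time passes only in rows, so rows that repeat a pose let the fingers close. It gives the time, the measured TCP pose, the force, the opening and the grip force at its end, in the units of the state.
- r.observe(): the state, without advancing time (a new reading comes with each control period).
- r.capture(name): name is "side" or "top"; returns a dict with "frame" (384x512x3 uint8, red, green, blue), "K" (3x3 intrinsics, pixels), "k1" (the pictures are not rectified: a ray, as slopes to the right and down, at radius r is drawn at 1 + k1 r^2 times it, then the intrinsics apply), "world_from_camera" (4x4, takes a point from camera to world coordinates). Camera axes: x right, y up, looking along -z (the intrinsics and any distortion apply to the point x, -y, -z); pixel columns grow to the right and rows downward; lengths in m; the calibration is good to about 2 mm. A picture is of the moment at which its call begins. There is no depth.
- r.job_done(): hands the job in; it is judged then, once.
The state is a dict: "clock": time; "qpos": joint angles; "joint_velocities": joint speeds; "tau": joint torques, N m; "eef_pos": TCP position; "tcp_rot": TCP orientation; "ft_force": force on the tool from outside, world axes, zero at the start; "ft_torque": the same for the moment, N m; "finger_gap": finger opening in m; "grasp_force": force on a finger pad.
Only numpy, scipy, OpenCV 4.12 (cv2) and the standard library are available. Lean on these libraries where they do the work, as an engineer would, in place of code of your own. Each camera call takes 0.05 s, during which the arm holds its last target. There are 200 camera calls.

### The job

Warm the coffee: with a fingertip, roll the knurled thumbwheel of the cup warmer until its white pointer line clicks into place at the green mark, then press the orange start button fully down and let it go. Do not pick anything up, and leave the cup on its plate and everything else on the worktop where it stands.

Things in the scene. Friction and masses are not known exactly. Their poses are not given: they have to be found in the camera images.
- warmer: Flat black cup warmer, fixed, 210 (x) x 190 (y) mm, aluminium deck 35 mm up. Origin: centre of its underside, on the worktop; x runs from the near edge to the far edge, y to its left. In its frame: thumbwheel at x -60, y +30 mm; start button at x -68, y -50; round warming plate (104 mm) at x +48, y 0. It stands anywhere within 6 cm in x, 17 cm in y, yaw 0.35 either way.
- dial (a joint): Thumbwheel angle, rad. Grows as the top of the wheel rolls along the warmer's +x (away from the near edge): 40 mm of stroke a radian. Clicks: 0 white mark, 0.43 yellow, 0.86 green, 1.29 red; stops at -0.04 and 1.33. Starts at white or yellow (rarely balanced between them). Let go, it springs into the nearer click; leaving one takes about 1.5 N at the rim.
- dial_top (a point): Top of the thumbwheel, mid-width, 68 mm above the worktop; does not move or turn; axes as the warmer's. The wheel: black knurled roller, 80 mm in diameter, 44 mm wide, level axle along the warmer's y, between two grey fixed cheeks 13 mm wide and 1.5 mm lower, so it can only be stroked from above. It gives up to 4 mm down on a spring: 1.6 N plus 2 N per mm; 2 to 3 mm give enough grip.
- green_mark (a point): Middle of the gap between the two green marks, at wheel height: where the white pointer line across the wheel must stop. The cheeks carry such marks either side, from near to far: white, yellow, green, red. Green lies 8.5 mm beyond the top of the wheel (0.215 rad), yellow 8.5 mm before it, white and red 24 mm before and beyond.
- start_top (a point): Centre of the top of the orange round start button, 24 mm in diameter, when it is not pressed (the point goes down with it).
- start (a joint): Travel of the start button, m: 0 up, 0.006 fully down; a spring, 5 N fully down, pushes it back. It counts as pressed from 0.0045.
- cup: Small coffee cup, green with orange flowers, 58 mm wide, 56 mm high, standing loose on the warming plate, to be left alone. Origin: underside; the bowl's centre is 16 mm towards its own -x, the handle at +x.
- mug: White mug with handle, 92x127x95 mm, at the back; leave it. Origin: underside.
- tumbler: Clear upturned tumbler, 69 mm wide, 100 mm high, at the front right; leave it. Origin: underside.
- matches: Red matchbox 36x53x15 mm, at the back; leave it. Origin: underside.

How it is judged:
On the way, in this order (a step that is already met when the one before it is completed fails the run):
1. the thumbwheel has clicked in at the green mark and rests there (value of joint dial between 0.77 and 0.95 rad and velocity of joint dial between -0.15 and 0.15 rad/s), for 0.3 s.
2. the start button is pressed down while the wheel stands at green (value of joint dial between 0.77 and 0.95 rad and value of joint start above 0.0045 m), for 0.05 s.
At the end, for the whole second after the job is handed in: The thumbwheel rests at the green mark (within 0.09 rad), the start button has been pressed (4.5 mm or more) after that and is up again, the cup stands upright at rest on its plate and no loose thing is more than 30 mm from where it was (all of step 1 and value of joint start below 0.0015 m and angle between cup's own z axis and vertical below 0.1 rad and linear speed of cup below 0.02 m/s and distance of each of cup, mug, tumbler, matches from where it was at the start of the episode below 0.03 m); the robot touches nothing.
It fails at once if the cup is lifted, tipped or pushed along (distance of cup from where it was at the start of the episode above 0.03 m or angle between cup's own z axis and vertical above 0.3 rad).
It fails at once if another loose thing is lifted or shifted by more than 30 mm (distance of any of mug, tumbler, matches from where it was at the start of the episode above 0.03 m).
It also fails if it takes over 32 s, if anything falls off the work surface, if the arm or the gripper's body presses on something with over 40 N, if the wrist force passes 120 N, or if a joint passes its speed limit or range.

## Working session

There is one attempt and no reset: what is moved stays moved. The work goes in short steps, Python scripts to look and compute and a tool call to move; the robot and the scene stay as the last step left them, time stands still between calls to the robot, and variables do not carry over. Pictures are saved under pics/ and viewed, at most 10 in all, crops included, and the job is handed in when it is done.

Besides the shell and the picture viewer there is one more tool, called after ">>>" as a command line: name --argument value ..., lists and objects as JSON in quotes. jog_arm: Moves the arm, as the interface text tells. Its arguments: {"type":"object","properties":{"commands":{"type":"array"},"grip_force":{"type":"number"}},"required":["commands"]}

```bash
mkdir -p pics
cat > h.py <<'E'
import numpy as np, cv2
from plant import r
def snap(cam,fn=None):
    c=r.capture(cam)
    if fn: cv2.imwrite(fn,cv2.cvtColor(c["frame"],cv2.COLOR_RGB2BGR))
    return c
def pix2world(c,u,v,z):
    K=np.array(c["K"]);d=np.array([c["k1"],0,0,0],float)
    # inverse of 1+k1 r^2
    p=cv2.undistortPoints(np.array([[[u,v]]],float),K,d)[0,0]
    T=np.array(c["world_from_camera"]); ray=T[:3,:3]@np.array([p[0],-p[1],-1]); o=T[:3,3]
    return o+ray*(z-o[2])/ray[2]
def world2pix(c,P):
    T=np.array(c["world_from_camera"]);p=T[:3,:3].T@(np.array(P)-T[:3,3])
    q=np.array([p[0],-p[1],-p[2]])
    return cv2.projectPoints(q[None],np.zeros(3),np.zeros(3),np.array(c["K"]),np.array([c["k1"],0,0,0],float))[0][0,0]
E
python3 - <<'E'
from h import *
for n in("top","side"):
    c=snap(n,f"pics/{n}0.png");print(n,c["world_from_camera"],c["K"],c["k1"])
s=r.observe();print(s["clock"],s["eef_pos"],s["tcp_rot"],s["ft_force"],s["finger_gap"],r.hold_point_z)
E
```

```text
top [[ 0.02813992  0.97689062 -0.21187937  0.3810411 ]
 [-0.99960088  0.02697091 -0.008406   -0.08252179]
 [-0.00249717  0.21203134  0.97725968  1.06881205]
 [ 0.          0.          0.          1.        ]] [[380.37527373   0.         254.03507183]
 [  0.         380.37527373 196.77005764]
 [  0.           0.           1.        ]] -0.024498570717737905
side [[-0.89093986  0.19445804 -0.4103806   0.06317858]
 [-0.45349277 -0.33344961  0.82653231  0.94752439]
 [ 0.0238846   0.92249522  0.38526886  0.55171355]
 [ 0.          0.          0.          1.        ]] [[422.04391088   0.         256.4270744 ]
 [  0.         422.04391088 191.18675651]
 [  0.           0.           1.        ]] -0.05224551821532619
0.1 [0.23656242 0.60474927 0.23036074] [-1.99686443e-04  1.85322828e-01  9.82677288e-01 -8.70686338e-04] [-0.32319649 -0.70780785 -0.44131879] 0.08544323106649829 -0.0187
```

View pics/top0.png

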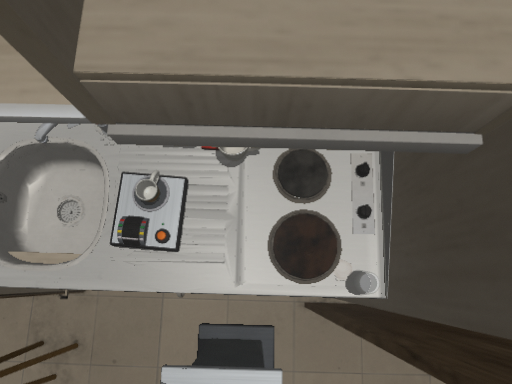

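View pics/side0.png

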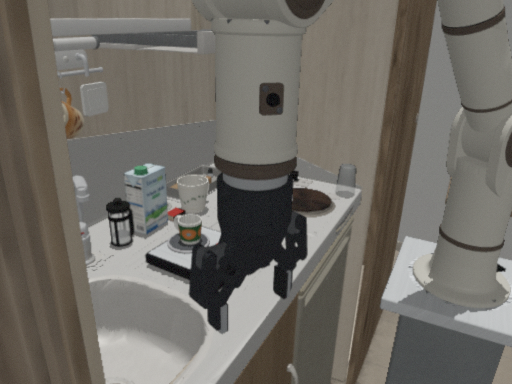

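The top view shows the warmer around (150,212), with the wheel at (133,230), the button at (162,236) and the cup at (148,190). The arm is out of that view, and the side view shows it hiding the wheel. Next I'll enlarge the warmer.

Run:
```python
from h import *
c=snap("top");f=cv2.cvtColor(c["frame"],cv2.COLOR_RGB2BGR)
cv2.imwrite("pics/crop1.png",cv2.resize(f[165:260,100:200],None,fx=6,fy=6,interpolation=cv2.INTER_CUBIC))
hsv=cv2.cvtColor(f,cv2.COLOR_BGR2HSV)
m=cv2.inRange(hsv,(3,150,120),(18,255,255));m[:225]=0;m[260:]=0;m[:,:150]=0;m[:,180:]=0
M=cv2.moments(m,True);u,v=M["m10"]/M["m00"],M["m01"]/M["m00"]
print(u,v,M["m00"],pix2world(c,u,v,.04))
for p in [(119,174),(187,177),(180,250),(112,246)]: print(p,pix2world(c,*p,.035))
```

```text
160.94827586206895 235.05172413793105 58.0 [0.49082183 0.17594785 0.04      ]
(119, 174) [0.66053697 0.31015996 0.035     ]
(187, 177) [0.65692581 0.11670563 0.035     ]
(180, 250) [0.45242244 0.12235407 0.035     ]
(112, 246) [0.45766816 0.30840514 0.035     ]
```

View pics/crop1.png

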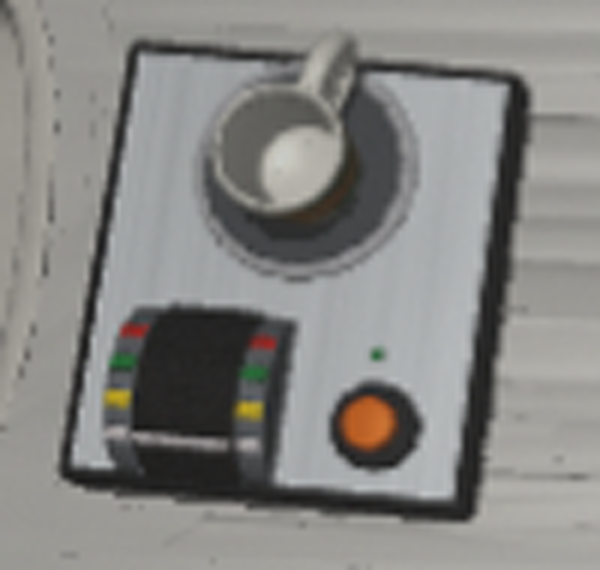

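The pointer is at white: the line at crop (180,440) lies between the white marks. The marks, plate and button are all clear, so I'll fit the pose.

Run:
```python
from h import *
from scipy.optimize import least_squares
c=snap("top")
W=[(-60,58.5,66.5),(-60,1.5,66.5),(48,0,36),(-105,-95,35),(-105,95,35),(105,95,35),(105,-95,35)]
P=[(120,380),(252,391),(307,172),(462,513),(66,480),(137,46),(524,78)]
W=np.array(W)/1e3;P=np.array(P)/6+[99.6,164.6]
def g(p,w):
    cs,sn=np.cos(p[2]),np.sin(p[2]);return [p[0]+cs*w[0]-sn*w[1],p[1]+sn*w[0]+cs*w[1],w[2]]
s=least_squares(lambda p:np.ravel([world2pix(c,g(p,w))-q for w,q in zip(W,P)]),[.55,.2,0],loss="soft_l1")
p=s.x;print(p,np.round(s.fun.reshape(-1,2),2))
np.save("pose.npy",p)
print("dial",g(p,(-.06,.03,.068)),"start",g(p,(-.068,-.05,.04)),world2pix(c,g(p,(-.068,-.05,.045))),world2pix(c,g(p,(-.068,-.05,.04))))
for d in(-.03,0,.03): print(d, g(p,(-.06+d,.03,.068)))
c,s_=np.cos(p[2]),np.sin(p[2])
q=r.observe()["tcp_rot"]
from scipy.spatial.transform import Rotation as R
A=R.from_quat(np.r_[q[1:],q[0]]).as_matrix();print(A)
```

```text
[ 0.5593538   0.21710267 -0.06542711] [[ 0.65  0.16]
 [-0.25  0.35]
 [ 0.29 -0.08]
 [ 0.79  1.33]
 [-2.25  0.13]
 [-1.28 -1.55]
 [ 0.54 -0.93]]
dial [np.float64(0.5014435879260425), np.float64(0.25096130377083337), 0.068] start [np.float64(0.4882302696386003), np.float64(0.17165551444978355), 0.04] [162.0067296  235.84470178] [162.44678861 236.0505607 ]
-0.03 [np.float64(0.4715077756179506), np.float64(0.25292271689781504), 0.068]
0 [np.float64(0.5014435879260425), np.float64(0.25096130377083337), 0.068]
0.03 [np.float64(0.5313794002341343), np.float64(0.24899989064385178), 0.068]
[[-9.31324718e-01  3.64189602e-01 -4.51445152e-04]
 [ 3.64189880e-01  9.31324103e-01 -1.07028093e-03]
 [ 3.06565649e-05 -1.16119084e-03 -9.99999325e-01]]
```

>>> jog_arm --commands '[{"dp":[-0.045,-0.028,0.0],"turn":-4,"jaw":0},{"dp":[-0.09,-0.057,0.0],"turn":-10,"jaw":0},{"dp":[-0.138,-0.087,0.01],"turn":-15,"jaw":0},{"dp":[-0.185,-0.118,0.03],"turn":-17.6,"jaw":0},{"dp":[-0.235,-0.15,0.05],"turn":-17.6,"jaw":0}]' --grip_force 30

```text
clock: 0.82
eef_pos: [0.4017, 0.3788, 0.181]
tcp_rot: [0.0, 0.032, 0.999, 0.0]
ft_force: [2.3, 0.2, -1.1]
finger_gap: 0.0
grasp_force: 0.0
```

>>> jog_arm --commands '[{"dp":[-0.035,-0.044,0.025],"turn":0,"jaw":0},{"dp":[-0.068,-0.085,0.05],"turn":0,"jaw":0},{"dp":[-0.097,-0.121,0.075],"turn":0,"jaw":0},{"dp":[-0.097,-0.121,0.081],"turn":0,"jaw":0},{"dp":[-0.097,-0.121,0.081],"turn":0,"jaw":0}]'

```text
clock: 1.45
eef_pos: [0.489, 0.2535, 0.0999]
tcp_rot: [-0.001, 0.033, 0.999, 0.0]
ft_force: [0.3, 1.0, 0.3]
finger_gap: -0.0001
grasp_force: 0.0
```

Run:
```python
from h import *
s=r.observe();print(s["clock"],s["eef_pos"],s["ft_force"],s["tcp_rot"])
a=snap("top");b=snap("side")
e=s["eef_pos"];print(world2pix(a,e),world2pix(b,e))
i1=cv2.resize(cv2.cvtColor(a["frame"],4)[180:260,95:195],(500,400),interpolation=2)
i2=cv2.resize(cv2.cvtColor(b["frame"],4)[190:310,140:290],(500,400),interpolation=2)
cv2.imwrite("pics/c2.png",np.hstack([cv2.resize(i1,(400,400)),cv2.resize(i2,(400,400))]))
```

```text
1.45 [0.48900439 0.25348679 0.09986535] [0.28050452 0.98995836 0.26218554] [-7.53124040e-04  3.28455034e-02  9.99460150e-01  1.16834645e-04]
[125.20663227 232.21802345] [221.94846532 238.07881351]
```

View pics/c2.png

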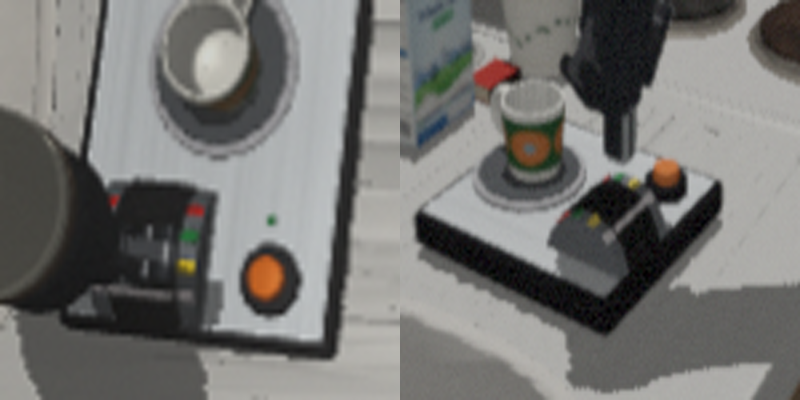

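The fingertip is above the wheel, the pointer is still at white, and both views agree. I'll press down now.

>>> jog_arm --commands '[{"dp":[0.0,-0.0015,0.02],"turn":0,"jaw":0},{"dp":[0.0,-0.0015,0.03],"turn":0,"jaw":0},{"dp":[0.0,-0.0015,0.0345],"turn":0,"jaw":0},{"dp":[0.0,-0.0015,0.0345],"turn":0,"jaw":0}]'

```text
clock: 2.05
eef_pos: [0.4896, 0.2526, 0.0664]
tcp_rot: [0.0, 0.032, 0.999, 0.0]
ft_force: [-0.9, -0.1, 3.9]
finger_gap: 0.0002
grasp_force: 1.9
```

>>> jog_arm --commands '[{"dp":[0.0,0.0,0.0015],"turn":0,"jaw":0},{"dp":[-0.006,0.0,0.0015],"turn":0,"jaw":0},{"dp":[-0.012,0.0,0.0015],"turn":0,"jaw":0},{"dp":[-0.018,0.0,0.0015],"turn":0,"jaw":0},{"dp":[-0.021,0.0,0.0015],"turn":0,"jaw":0}]'

```text
clock: 2.68
eef_pos: [0.5118, 0.2511, 0.0656]
tcp_rot: [0.001, 0.033, 0.999, 0.001]
ft_force: [-1.2, 1.0, 6.7]
finger_gap: -0.0003
grasp_force: 3.1
```

>>> jog_arm --commands '[{"dp":[0.0,0.0,0.0],"turn":0,"jaw":0},{"dp":[0.0,0.0,-0.012],"turn":0,"jaw":0},{"dp":[0.021,0.0,-0.03],"turn":0,"jaw":0},{"dp":[0.025,0.0,-0.032],"turn":0,"jaw":0}]'

```text
clock: 3.18
eef_pos: [0.4854, 0.2524, 0.0977]
tcp_rot: [0.001, 0.032, 0.999, 0.0]
ft_force: [-0.0, 0.2, 0.2]
finger_gap: -0.0002
grasp_force: 0.0
```

Run:
```python
from h import *
b=snap("side")
cv2.imwrite("pics/c3.png",cv2.resize(cv2.cvtColor(b["frame"],4)[240:310,190:270],(640,560),interpolation=2))
```

```text
(no output)
```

View pics/c3.png

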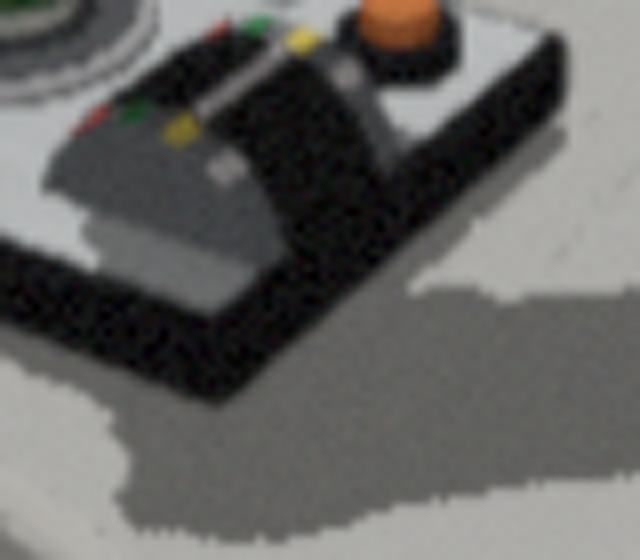

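The pointer line, from about (195,110) to (285,50), now lies between the yellow marks, so one stroke gave one click. I'll repeat the same stroke.

>>> jog_arm --commands '[{"dp":[-0.004,0.0,0.02],"turn":0,"jaw":0},{"dp":[-0.004,0.0,0.028],"turn":0,"jaw":0},{"dp":[-0.004,0.0,0.032],"turn":0,"jaw":0},{"dp":[-0.004,0.0,0.0335],"turn":0,"jaw":0}]'

```text
clock: 3.72
eef_pos: [0.4898, 0.2507, 0.0629]
tcp_rot: [-0.0, 0.033, 0.999, -0.001]
ft_force: [-3.7, -4.0, 19.3]
finger_gap: 0.0001
grasp_force: 9.7
```

>>> jog_arm --commands '[{"dp":[0.0,0.0,0.0005],"turn":0,"jaw":0},{"dp":[-0.006,0.0,0.0005],"turn":0,"jaw":0},{"dp":[-0.012,0.0,0.0005],"turn":0,"jaw":0},{"dp":[-0.018,0.0,0.0005],"turn":0,"jaw":0},{"dp":[-0.021,0.0,0.0005],"turn":0,"jaw":0}]'

```text
clock: 4.35
eef_pos: [0.5129, 0.2492, 0.0637]
tcp_rot: [0.001, 0.034, 0.999, -0.0]
ft_force: [-0.4, -4.0, 14.8]
finger_gap: -0.0003
grasp_force: 7.2
```

>>> jog_arm --commands '[{"dp":[0.0,0.0,0.0],"turn":0,"jaw":0},{"dp":[0.0,0.0,-0.012],"turn":0,"jaw":0},{"dp":[0.021,0.0,-0.03],"turn":0,"jaw":0},{"dp":[0.025,0.0,-0.032],"turn":0,"jaw":0}]'

```text
clock: 4.85
eef_pos: [0.485, 0.2526, 0.0947]
tcp_rot: [0.0, 0.032, 0.999, 0.0]
ft_force: [1.5, 0.3, 0.1]
finger_gap: -0.0002
grasp_force: 0.0
```

Run:
```python
from h import *
b=snap("side")
cv2.imwrite("pics/c4.png",cv2.resize(cv2.cvtColor(b["frame"],4)[235:285,190:260],(700,500),interpolation=2))
for z in(.04,.045,.05): print(z,world2pix(b,[.490,.1735,z]))
```

```text
0.04 [239.14607087 245.74475673]
0.045 [239.16196836 243.92656165]
0.05 [239.17796242 242.10110753]
```

View pics/c4.png

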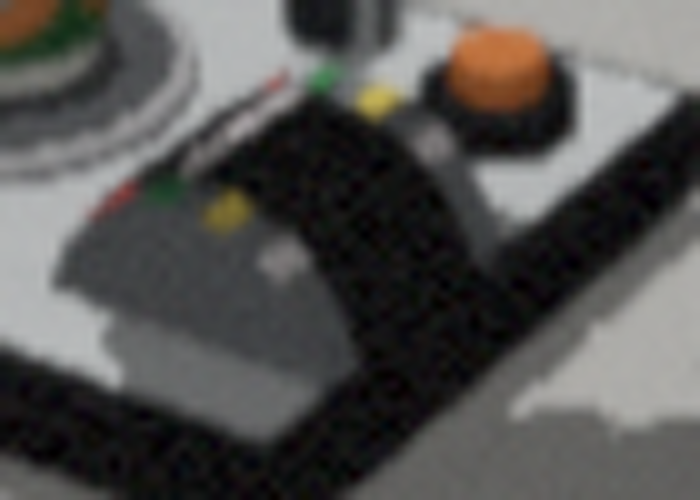

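The pointer line now runs from about (185,165) to (300,90), between the green marks. The button top centre is near (500,48), and with the top view that puts it at (0.489, 0.172), about 0.055 high. I'll go above it.

>>> jog_arm --commands '[{"dp":[-0.005,-0.04,-0.005],"turn":0,"jaw":0},{"dp":[-0.009,-0.08,0.0],"turn":0,"jaw":0},{"dp":[-0.009,-0.08,0.02],"turn":0,"jaw":0},{"dp":[-0.009,-0.08,0.027],"turn":0,"jaw":0},{"dp":[-0.009,-0.08,0.027],"turn":0,"jaw":0}]'

```text
clock: 5.52
eef_pos: [0.4889, 0.172, 0.0665]
tcp_rot: [-0.001, 0.032, 0.999, -0.0]
ft_force: [-0.7, 0.4, 0.6]
finger_gap: 0.0
grasp_force: 0.0
```

Run:
```python
from h import *
b=snap("side");a=snap("top")
print(r.observe()["eef_pos"])
i=[cv2.resize(cv2.cvtColor(x,4),(400,400),interpolation=2) for x in(b["frame"][215:285,200:270],a["frame"][200:260,110:180])]
cv2.imwrite("pics/c5.png",np.hstack(i))
```

```text
[0.48953727 0.17236772 0.06743306]
```

View pics/c5.png

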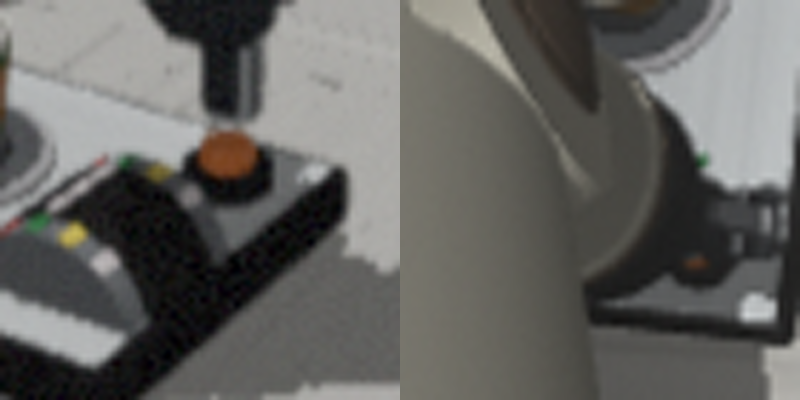

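The left half shows the tip at (232,115) centred over the button at (228,152), with the pointer still at green. I'll press in small steps.

>>> jog_arm --commands '[{"dp":[0.0,0.0,0.007],"turn":0,"jaw":0},{"dp":[0.0,0.0,0.012],"turn":0,"jaw":0},{"dp":[0.0,0.0,0.014],"turn":0,"jaw":0},{"dp":[0.0,0.0,0.014],"turn":0,"jaw":0}]'

```text
clock: 6.12
eef_pos: [0.4895, 0.1718, 0.0534]
tcp_rot: [0.0, 0.033, 0.999, 0.0]
ft_force: [-0.3, -0.1, 2.9]
finger_gap: -0.0
grasp_force: 1.4
```

>>> jog_arm --commands '[{"dp":[0.0,0.0,0.002],"turn":0,"jaw":0},{"dp":[0.0,0.0,0.004],"turn":0,"jaw":0},{"dp":[0.0,0.0,0.005],"turn":0,"jaw":0},{"dp":[0.0,0.0,0.005],"turn":0,"jaw":0}]'

```text
clock: 6.62
eef_pos: [0.4896, 0.1717, 0.0499]
tcp_rot: [0.0, 0.033, 0.999, -0.0]
ft_force: [-5.8, -1.4, 18.8]
finger_gap: -0.0001
grasp_force: 9.4
```

>>> jog_arm --commands '[{"dp":[0.0,0.0,0.0],"turn":0,"jaw":0},{"dp":[0.0,0.0,-0.02],"turn":0,"jaw":0},{"dp":[0.0,0.0,-0.07],"turn":0,"jaw":0},{"dp":[0.0,0.0,-0.11],"turn":0,"jaw":0},{"dp":[0.0,0.0,-0.11],"turn":0,"jaw":0}]'

```text
clock: 7.25
eef_pos: [0.4917, 0.172, 0.1613]
tcp_rot: [0.003, 0.033, 0.999, 0.001]
ft_force: [-0.3, -0.5, -0.5]
finger_gap: -0.0002
grasp_force: 0.0
```

Run:
```python
from h import *
b=snap("side");print(r.observe()["joint_velocities"])
cv2.imwrite("pics/c6.png",cv2.resize(cv2.cvtColor(b["frame"],4)[205:285,160:260],(750,600),interpolation=2))
```

```text
[-0.005464    0.0386103   0.00904908  0.0359178   0.00318228 -0.00709364
 -0.00395689]
```

View pics/c6.png

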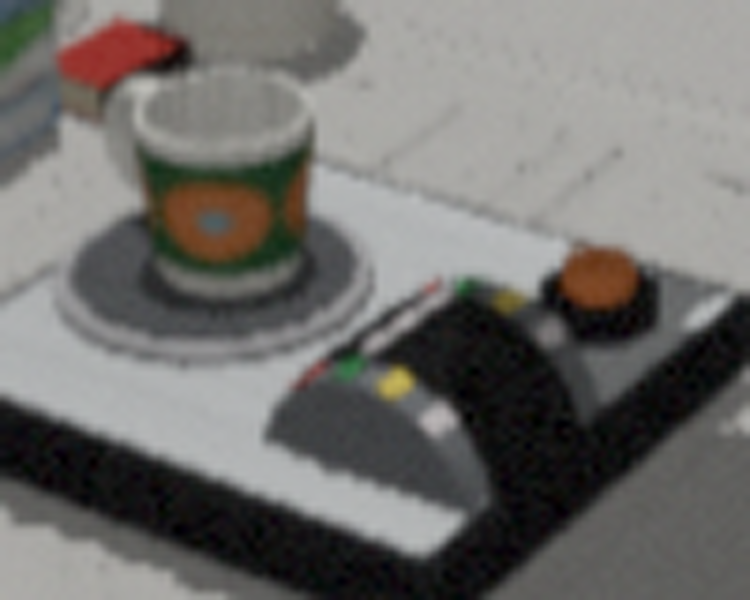

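The button is up at (600,280), the pointer is at green from about (365,350) to (450,300), and the cup is still on its plate.

```bash
python3 -c "
from plant import r
print(r.job_done())"
```

```text
the job is handed in; nothing more can be done
None
```

I rolled the thumbwheel to green in two strokes, pressed the start button to its stop (about 19 N) and released it, then handed the job in at about 7 s; the last picture shows the pointer at green, the button up and the cup in place, but no verdict came back.

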